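# Make up two spindle repair kits

## Robot

A 7-joint arm with a two-finger parallel gripper is mounted at the origin on the work surface. World frame = base frame: x ahead of the robot, y to its left, z up, the work surface at z = 0. Lengths are in m, angles in rad, forces in N, time in s.
With the tool pointing down it reaches from about 0.4 to 0.9 m from the base axis. Payload 5.6 kg.
Tool frame: the origin (TCP) lies midway between the tips of the shut fingers; the grasp point (between the pads) lies 19 mm behind it; z points along the fingers, y is the line along which they close (so a half turn about z gives the same grasp; the last joint's range is limited). The gripper opens to 92 mm and grips with 3 to 60 N. Pads are 20 mm wide; open, the fingers measure 128 mm over their backs; the gripper's body (75 mm by 189 mm) begins 69 mm behind the grasp point.
Start: joints at [-1.214, 0.468, -0.012, 1.603, 0.006, 1.071, -0.056], TCP at [0.253, 0.599, 0.215] pointing down, gripper open.
Joint ranges: [-2.53, 2.53], [-0.31, 2.02], [-1.57, 1.55], [0.28, 2.44], [-1.29, 4.43], [0.15, 1.84], [-2.92, 2.92]. Speed limits (rad/s): [2.57, 2.57, 3.14, 3.14, 3.14, 3.14, 3.14].

## Interface

Orientations are given as a unit quaternion [w, x, y, z].
In Python, from plant import state, optics, env gives the robot as it stands.
- The arm moves only by the tool move_arm, never from a script. Its argument "series" is a list of rows, each an object with "offset": the shift along the tool's x, y, z each as a share of 0.8 m, from -1 to 1, a list of three; "delta_rot": the turn, a rotation vector about the tool's x, y, z each as a share of 0.5 rad, from -1 to 1, a list of three. In form: [{"offset": [tx, ty, tz], "delta_rot": [rx, ry, rz]}, ...]. A call has exactly 8 rows; each row shifts and turns the commanded pose from where the row before left it, along the tool's axes as they then stand; what a row does not reach is not made up. A row lasts 1/12 s, in which the tool goes at most 41.7 mm and 7.16 degrees, less where a joint would pass 70% of its speed; a pose out of reach is approached as far as the arm can. A call with a number of a shift or a turn outside -1 to 1 is refused whole. A call with a gripper value outside its range is refused whole. "claw" is the opening, from -1 (shut) to 1 (fully open), set as the call begins (left out, the last holds). The fingers move at their own pace and stop on an object; "newtons" is the grip in N (left out, the last holds). Time passes only in rows, so rows that do not move let the fingers close, or fill a call up. It gives the time, the measured TCP pose, the force, the opening and the grip force at its end, in the units of the state.
- state(): the state, without advancing time (a new reading comes with each control period).
- optics.snapshot(name): name is "side" or "top" or "wrist"; returns a dict with "frame" (420x560x3 uint8, red, green, blue), "z_map" (420x560 float32, m along the optical axis (not along the pixel's ray), 0 where there is no reading), "intrinsics" (3x3 intrinsics, pixels), "distortion" ([k1, k2, p1, p2, k3] as OpenCV has them; the pictures are not rectified), "R" (3x3) and "t" (3): a world point X has camera coordinates R X + t. Camera axes: x right, y down, z forward; pixel columns grow to the right and rows downward; lengths in m; the calibration is good to about 2 mm. A picture is of the moment at which its call begins.
- env.sign_off(): hands the job in; it is judged then, once.
Trained networks look in the newest picture that a camera, given by its name, has taken for a name from the list of things; names that differ only in an ending like _2 or _b are one class to them, and where a whole thing is asked for, a point or a joint stands for the part that bears it (a point fixed in the world has none). Each returns a list of dicts, best first, with "p" (0 to 1); they miss things now and then, are a little off and sometimes report something else, mostly with a low value. They report only what shows in the picture. A call takes as long as a camera call. They do not tell look-alikes from the thing itself.
- optics.outline_of(camera, thing): "pixels" (420x560 bool, what is visible of it) and "rect" ([left, top, right, bottom] in pixels, round what is visible of it).
The state is a dict: "time_s": time; "joint_positions": joint angles; "qd": joint speeds; "joint_torque": joint torques, N m; "eef_pos": TCP position; "eef_rot": TCP orientation; "wrist_force": force on the tool from outside, world axes, zero at the start; "wrist_torque": the same for the moment, N m; "gripper_width": opening from 0.0 (shut) to 1.0 (fully open); "grasp_force": force on a finger pad.
Only numpy, scipy, OpenCV 4.12 (cv2) and the standard library are available. Lean on these libraries where they do the work, as an engineer would, in place of code of your own. Each camera call takes 0.05 s, during which the arm holds its last target. There are 200 camera calls.

## Task

Make up two repair kits from the row of parts on the bench: put the large bearing, the small nut and the flanged bush in the long tray, and the small bearing and the large nut in the round dish. Each part must lie flat on the bottom of its tray, same side up as now and not on another part, set down rather than dropped. The plain sleeve is not needed: leave it where it stands, and do not disturb the oil bottle or the screwdriver.

Things in the scene. Friction and masses are not known exactly. Their poses are not given: they have to be found in the camera images.
- large_bearing: Large sealed ball bearing, a steel ring lying flat: 56 mm outside diameter, 25 mm bore, 18 mm high, about 160 g. It stands with the other five parts in a loose row across the bench in front of the robot, in any order. Origin at the centre of its underside, z up along its axis. 
- small_bearing: Small sealed ball bearing, a steel ring lying flat: 38 mm outside diameter, 15 mm bore, 14 mm high, about 70 g; in the row. Origin at the centre of its underside, z up along its axis. 
- large_nut: Large steel hexagon nut lying flat: 46 mm across the flats (53 mm across the corners), 30 mm hole, 24 mm high, about 200 g; in the row. Origin at the centre of its underside, z up along its axis. Its x axis points square to one of the six flats, so flats face every 60 degrees from x.
- small_nut: Small steel hexagon nut lying flat: 30 mm across the flats (35 mm across the corners), 18 mm hole, 16 mm high, about 60 g; in the row. Origin at the centre of its underside, z up along its axis. Its x axis points square to one of the six flats, so flats face every 60 degrees from x.
- flanged_bush: Brass flanged bush standing on its flange, in the row: the flange is a disc of 52 mm diameter and 6 mm thick at the bottom, the barrel above it 32 mm in diameter with a 22 mm bore; 32 mm high in all, about 140 g. Origin at the centre of its underside, z up along its axis. 
- plain_sleeve: Plain brass sleeve, a tube without a flange, standing upright in the row: 32 mm outside diameter, 22 mm bore, 32 mm high. Not part of any kit: stays where it is. Origin at the centre of its underside, z up along its axis. 
- long_tray: Long rectangular aluminium kit tray with a black liner, fixed to the bench: outside 256 mm (its x) by 130 mm (its y), inside 246 mm by 120 mm, rim 15 mm above the bench, its floor 5 mm above the bench. Beyond the row of parts, on the left or the right, its long side more or less across the bench. Origin at the centre of the underside, at bench height; z up.
- round_dish: Round aluminium kit dish with a black liner, fixed to the bench beside the long tray: outside diameter 184 mm, inside 174 mm, rim 15 mm above the bench, its floor 5 mm above the bench. Origin at the centre of the underside, at bench height; z up.
- oil_bottle: Bystander: red oil bottle with a white spout, standing upright, 52 mm in diameter and 132 mm high, beyond the trays near the middle of the bench. Origin at the centre of its underside.
- screwdriver: Bystander: screwdriver lying on the bench to the left of the work, 200 mm long along its x axis, handle at -x, 26 mm high. Origin under the middle of its length, at bench height.
Things that resemble listed ones, but are neither listed nor needed, are in the scene too. What is shaped like the small_bearing but purple or turquoise is not meant. What is shaped like the round_dish but yellow is not meant.

How it is judged:
At the end, for the whole second after the job is handed in: Large bearing, small nut and flanged bush in the long tray, small bearing and large nut in the round dish; each at rest, within 0.12 rad of flat, same side up, underside within 4 mm of the tray floor (not on the rim or another part). Plain sleeve standing within 20 mm of its first place (x of large_bearing in the frame of long_tray between -0.12 and 0.12 m and y of large_bearing in the frame of long_tray between -0.06 and 0.06 m and z of large_bearing in the frame of long_tray between 0.001 and 0.009 m and angle between each of large_bearing, small_bearing, large_nut, small_nut, flanged_bush's own z axis and vertical below 0.12 rad and linear speed of each of large_bearing, small_bearing, large_nut, small_nut, flanged_bush below 0.02 m/s and angular speed of each of large_bearing, small_bearing, large_nut, small_nut, flanged_bush below 0.2 rad/s and horizontal distance between each of small_bearing, large_nut and round_dish below 0.08 m and z of small_bearing in the frame of round_dish between 0.001 and 0.009 m and z of large_nut in the frame of round_dish between 0.001 and 0.009 m and x of small_nut in the frame of long_tray between -0.12 and 0.12 m and y of small_nut in the frame of long_tray between -0.06 and 0.06 m and z of small_nut in the frame of long_tray between 0.001 and 0.009 m and x of flanged_bush in the frame of long_tray between -0.12 and 0.12 m and y of flanged_bush in the frame of long_tray between -0.06 and 0.06 m and z of flanged_bush in the frame of long_tray between 0.001 and 0.009 m and distance of plain_sleeve from where it was at the start of the episode below 0.02 m and angle between plain_sleeve's own z axis and vertical below 0.1 rad); the robot touches nothing.
It fails at once if a kit part is dropped or thrown (moves faster than 0.7 m/s with no finger on it: a fall of about 25 mm) ((contact force between large_bearing and the fingers below 0.01 N and linear speed of large_bearing above 0.7 m/s) or (contact force between small_bearing and the fingers below 0.01 N and linear speed of small_bearing above 0.7 m/s) or (contact force between large_nut and the fingers below 0.01 N and linear speed of large_nut above 0.7 m/s) or (contact force between small_nut and the fingers below 0.01 N and linear speed of small_nut above 0.7 m/s) or (contact force between flanged_bush and the fingers below 0.01 N and linear speed of flanged_bush above 0.7 m/s)).
It fails at once if the plain sleeve is moved by more than 20 mm or knocked over (distance of plain_sleeve from where it was at the start of the episode above 0.02 m or angle between plain_sleeve's own z axis and vertical above 0.5 rad).
It fails at once if the oil bottle is moved by more than 20 mm or knocked over (distance of oil_bottle from where it was at the start of the episode above 0.02 m or angle between oil_bottle's own z axis and vertical above 0.5 rad).
It fails at once if the screwdriver is moved by more than 20 mm (distance of screwdriver from where it was at the start of the episode above 0.02 m).
It also fails if it takes over 109 s, if anything falls off the work surface, if the arm or the gripper's body presses on something with over 40 N, if the wrist force passes 120 N, or if a joint passes its speed limit or range.

## Working session

There is one attempt and no reset: what is moved stays moved. The work goes in short steps, Python scripts to look and compute and a tool call to move; the robot and the scene stay as the last step left them, time stands still between calls to the robot, and variables do not carry over. Pictures are saved under pics/ and viewed, at most 14 in all, crops included, and the job is handed in when it is done.

Besides the shell and the picture viewer there is one more tool, called after ">>>" as name(argument=value, ...), one argument or row to a line, values as JSON. move_arm: Moves the arm, as the interface text tells. Its arguments: {"type":"object","properties":{"series":{"type":"array","items":{"type":"object","properties":{"offset":{"type":"array","items":{"type":"number","minimum":-1,"maximum":1}},"delta_rot":{"type":"array","items":{"type":"number","minimum":-1,"maximum":1}}}}},"claw":{"type":"number"},"newtons":{"type":"number"}},"required":["series"]}

```bash
mkdir -p pics; ls; python3 - <<'E'
from plant import state, optics, env
import cv2
print(state())
for n in ("top","side"):
    s=optics.snapshot(n)
    cv2.imwrite(f"pics/{n}0.png",s["frame"][:,:,::-1])
    print(n,s["intrinsics"],s["distortion"],s["R"],s["t"])
E
```

```text
pics
{'time_s': 0.0, 'joint_positions': array([-1.21398162,  0.46835587, -0.01159977,  1.60361989,  0.00598761,
        1.07140344, -0.05626734]), 'qd': array([3.29829474e-04, 1.43320503e-04, 3.09477789e-04, 5.68310525e-04,
       7.12331391e-05, 1.62738840e-03, 3.51983851e-04]), 'joint_torque': array([-5.95305683e-04, -5.20582795e+01, -1.33063769e-02, -2.43744886e+01,
       -5.67221933e-02,  1.70706556e-02,  1.42708218e-04]), 'eef_pos': array([0.25284697, 0.59817155, 0.21365572]), 'eef_rot': array([-1.17959039e-04,  1.98598054e-01,  9.80080632e-01, -8.68024176e-04]), 'wrist_force': array([ 0.94443022,  0.0961593 , -0.74347805]), 'wrist_torque': array([ 0.00027535, -0.02683834,  0.03248033]), 'grasp_force': 0.0, 'gripper_width': 0.995861233169813}
top [[385.90751782   0.         281.41650497]
 [  0.         385.90751782 208.34093408]
 [  0.           0.           1.        ]] [-0.00051666  0.          0.          0.          0.        ] [[ 0.0287612  -0.99956546 -0.00645675]
 [-0.98851241 -0.02748315 -0.14861995]
 [ 0.14837792  0.01065706 -0.98887331]] [0.08134063 0.55655218 0.97591553]
side [[410.10780794   0.         272.93586147]
 [  0.         410.10780794 210.95886115]
 [  0.           0.           1.        ]] [-0.0790866  0.         0.         0.         0.       ] [[ 0.75084462 -0.66039722 -0.01038618]
 [-0.46065656 -0.51234905 -0.72477168]
 [ 0.47331585  0.54897538 -0.68891084]] [-0.37252823  0.33307816  0.70510656]
```

View pics/top0.png

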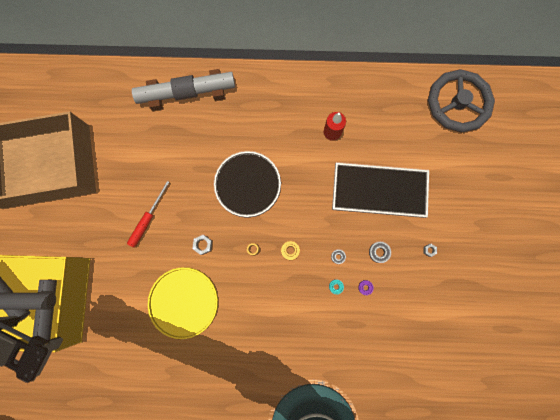

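View pics/side0.png

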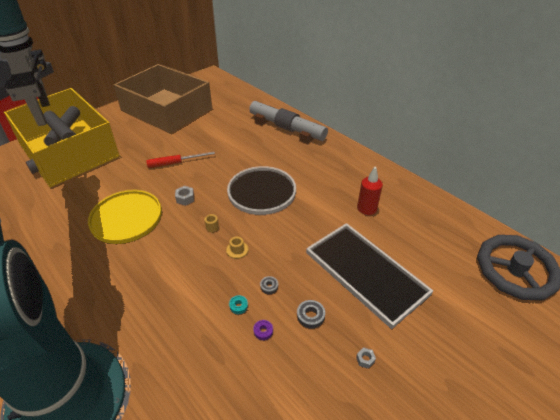

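The top view shows these: large nut (202,244), sleeve (253,249), bush (290,250), small bearing (338,256), large bearing (380,252), small nut (430,250), dish (247,184), tray (380,190), bottle (336,123) and screwdriver (150,213).

Possible mix-ups:
- The turquoise (337,287) and purple (366,287) rings could be taken for the small bearing. I choose the steel one at (338,256).
- The yellow dish (183,302) could be taken for the round dish. I choose the black-lined one at (247,184).
- The sleeve (253,249) could be taken for the bush. I choose the flanged one at (290,250).

```bash
cat > h.py <<'E'
import numpy as np, cv2
from plant import state, optics, env
def proj(s,X):
    return cv2.projectPoints(np.float64(X).reshape(-1,1,3),cv2.Rodrigues(s["R"])[0],s["t"],s["intrinsics"],s["distortion"])[0].reshape(-1,2)
def ray(s,px):
    u=cv2.undistortPoints(np.float64(px).reshape(-1,1,2),s["intrinsics"],s["distortion"]).reshape(-1,2)
    d=np.c_[u,np.ones(len(u))]@s["R"]; return -s["R"].T@s["t"],d   # d scaled so camera z=1
def onplane(s,px,z):
    c,d=ray(s,px); return c+d*((z-c[2])/d[:,2])[:,None]
def cloud(s,mask):
    v,u=np.nonzero(mask&(s["z_map"]>0)); c,d=ray(s,np.c_[u,v]); return c+d*s["z_map"][v,u][:,None]
def tri(rs):
    A=np.zeros((3,3));b=np.zeros(3)
    for c,d in rs:
        d=d/np.linalg.norm(d);P=np.eye(3)-np.outer(d,d);A+=P;b+=P@c
    return np.linalg.solve(A,b)
E
python3 - <<'E'
from h import *
S={n:optics.snapshot(n) for n in("top","side")}
cv2.imwrite("pics/crop.png",cv2.resize(cv2.cvtColor(S["top"]["frame"],cv2.COLOR_RGB2BGR)[225:305,180:450],None,fx=2.9,fy=2.9,interpolation=cv2.INTER_CUBIC))
for n in "large_bearing small_bearing large_nut small_nut flanged_bush plain_sleeve long_tray round_dish oil_bottle screwdriver".split():
    for c in S:
        s=S[c]
        for o in optics.outline_of(c,n)[:3]:
            if o["p"]<.3: continue
            P=cloud(s,o["pixels"]); r=o["rect"]; ctr=[(r[0]+r[2])/2,(r[1]+r[3])/2]
            zt=np.percentile(P[:,2],[10,50,95]); T=P[P[:,2]>zt[2]-.006]
            print(n,c,round(o["p"],2),np.round(r),"z",zt.round(4),"top mid",((T.min(0)+T.max(0))/2).round(4)[:2],"ext",np.ptp(T,axis=0).round(3)[:2], "med",np.median(P,axis=0).round(3))
            if n=="long_tray":
                q=cv2.minAreaRect(P[P[:,2]<.03,:2].astype(np.float32)); print("  rect",q)
E
```

```text
large_bearing top 0.84 [373. 244. 390. 263.] z [0.0078 0.0162 0.0197] top mid [ 0.448  -0.1673] ext [0.053 0.054] med [ 0.447 -0.167  0.016]
large_bearing side 0.61 [294. 299. 326. 328.] z [0.0067 0.0168 0.0195] top mid [ 0.4469 -0.169 ] ext [0.056 0.057] med [ 0.445 -0.171  0.017]
small_bearing top 0.64 [331. 253. 346. 262.] z [0.0062 0.0124 0.0156] top mid [ 0.4331 -0.058 ] ext [0.035 0.035] med [ 0.432 -0.057  0.012]
small_bearing top 0.6 [329. 280. 339. 294.] z [0.0082 0.0125 0.0156] top mid [ 0.3546 -0.0508] ext [0.034 0.035] med [ 0.355 -0.052  0.013]
small_bearing top 0.5 [358. 282. 373. 294.] z [0.0044 0.0121 0.0161] top mid [ 0.3543 -0.1308] ext [0.034 0.037] med [ 0.354 -0.131  0.012]
small_bearing side 0.78 [230. 292. 247. 314.] z [0.0038 0.0129 0.0154] top mid [ 0.3544 -0.0548] ext [0.038 0.038] med [ 0.354 -0.055  0.013]
small_bearing side 0.63 [251. 320. 274. 340.] z [0.0036 0.0123 0.0149] top mid [ 0.3537 -0.1326] ext [0.036 0.038] med [ 0.354 -0.132  0.012]
small_bearing side 0.62 [259. 277. 275. 292.] z [0.0043 0.0131 0.0157] top mid [ 0.4325 -0.0574] ext [0.036 0.03
[... 2669 characters left out ...]
ed [0.494 0.466 0.018]
oil_bottle top 0.9 [324. 112. 343. 142.] z [0.0036 0.0849 0.1167] top mid [ 0.7798 -0.0395] ext [0.013 0.018] med [ 0.772 -0.036  0.085]
oil_bottle top 0.73 [280. 244. 299. 261.] z [0.0024 0.006  0.0319] top mid [0.4472 0.0702] ext [0.029 0.029] med [0.444 0.073 0.006]
oil_bottle side 0.89 [360. 168. 382. 213.] z [0.0134 0.0661 0.1149] top mid [ 0.7812 -0.0407] ext [0.014 0.018] med [ 0.767 -0.049  0.066]
screwdriver top 0.61 [125. 182. 168. 248.] z [0.0148 0.0222 0.0268] top mid [0.5273 0.4606] ext [0.165 0.09 ] med [0.493 0.473 0.022]
screwdriver side 0.91 [148. 156. 199. 167.] z [0.0014 0.0165 0.0254] top mid [0.4891 0.4745] ext [0.088 0.058] med [0.496 0.467 0.017]
```

View pics/crop.png

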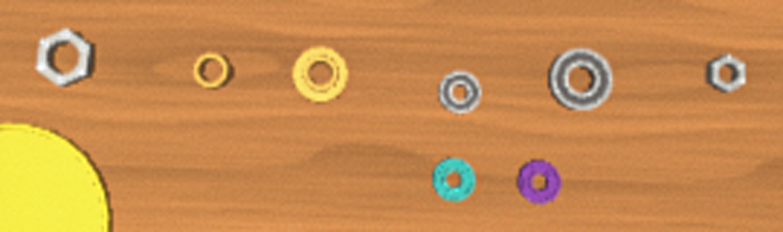

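Both views agree to about 2 mm, and the crop confirms the choices: steel ring at (460,92), flanged bush at (320,74) and sleeve at (212,71). I start with the large nut, whose flats face roughly ±y.

>>> move_arm(
  series=[
    {"delta_rot": [0,0,-0.2],"offset": [0,0,0]},
    {"delta_rot": [0,0,-0.2],"offset": [0,0,0]},
    {"delta_rot": [0,0,-0.2],"offset": [0,0,0]},
    {"delta_rot": [0,0,-0.2],"offset": [0,0,0]},
    {"offset": [-0.028,-0.041,0],"delta_rot": [0,0,0]},
    {"offset": [-0.028,-0.041,0],"delta_rot": [0,0,0]},
    {"offset": [-0.028,-0.041,0],"delta_rot": [0,0,0]},
    {"offset": [-0.028,-0.041,0],"delta_rot": [0,0,0]},
  ],
  claw=1,
  newtons=25,
)

```text
time_s: 1.87
eef_pos: [0.3434, 0.4661, 0.2146]
eef_rot: [0.0, -0.0, 1.0, 0.0]
wrist_force: [0.9, 0.3, 1.1]
gripper_width: 0.999
grasp_force: 0.0
```

>>> move_arm(
  series=[
    {"offset": [-0.0275,-0.0402,0],"delta_rot": [0,0,0]},
    {"offset": [-0.0275,-0.0402,0],"delta_rot": [0,0,0]},
    {"offset": [-0.0275,-0.0402,0],"delta_rot": [0,0,0]},
    {"offset": [-0.0275,-0.0402,0],"delta_rot": [0,0,0]},
    {"offset": [-0.0275,-0.0402,0],"delta_rot": [0,0,0]},
    {"offset": [0,0,0.05],"delta_rot": [0,0,0]},
    {"offset": [0,0,0.03],"delta_rot": [0,0,0]},
    {"offset": [0,0,0],"delta_rot": [0,0,0]},
  ],
)

```text
time_s: 2.53
eef_pos: [0.4505, 0.3039, 0.1464]
eef_rot: [-0.003, 0.001, 1.0, -0.003]
wrist_force: [-0.9, 0.0, -1.7]
gripper_width: 0.999
grasp_force: 0.0
```

```bash
cat > w.py <<'E'
import sys
from h import *
from scipy.spatial.transform import Rotation as Ro
name,tag=sys.argv[1:3]
s=optics.snapshot("wrist"); st=state()
if tag!="-": cv2.imwrite(f"pics/{tag}.png",s["frame"][:,:,::-1])
q=st["eef_rot"]; print("tcp",st["eef_pos"].round(4),"R",Ro.from_quat(q[[1,2,3,0]]).as_matrix().round(3).tolist(),st["joint_positions"].round(2))
for o in optics.outline_of("wrist",name)[:3]:
    P=cloud(s,o["pixels"])
    if len(P)<20: continue
    z=np.percentile(P[:,2],95); T=P[P[:,2]>z-.004][:,:2]; h=cv2.convexHull(T.astype(np.float32)).reshape(-1,2)
    a=np.arange(0,180,2); w=[np.ptp(T@[np.cos(t),np.sin(t)]) for t in np.radians(a)]
    # hexagon: period-60 width profile minimum
    w3=(np.array(w[:30])+w[30:60]+w[60:])/3
    (c,_,_)=cv2.minAreaRect(h); (cc,r)=cv2.minEnclosingCircle(h)
    print(name,round(o["p"],2),o["rect"],"ztop",z.round(4),"mid",((T.min(0)+T.max(0))/2).round(4),"circ",np.round(cc,4),round(r,4),"flat angle mod60",a[w3.argmin()],"w",w3.min().round(4),w3.max().round(4))
E
python3 w.py large_nut wn
```

```text
tcp [0.4514 0.3055 0.1488] R [[-1.0, 0.0, -0.004], [0.0, 1.0, -0.003], [0.004, -0.003, -1.0]] [-0.67  0.37  0.02  1.92 -0.01  0.85  0.92]
large_nut 0.96 [260.6, 177.2, 311.5, 235.1] ztop 0.0252 mid [0.453  0.3065] circ [0.453  0.3065] 0.0259 flat angle mod60 26 w 0.0457 0.0508
```

View pics/wn.png

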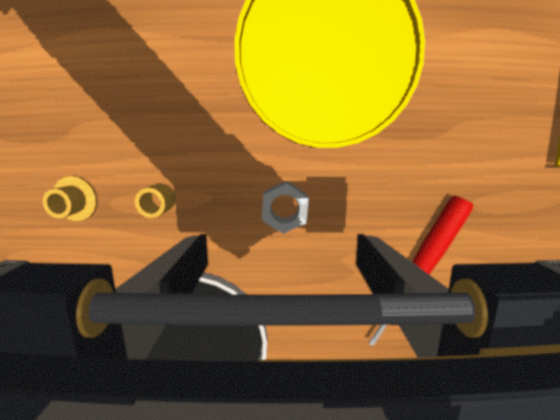

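The nut is at (285,207) between the fingers, with its flats about 4° off the closing line. I'll descend with a small turn to match.

>>> move_arm(
  series=[
    {"offset": [-0.002,0.001,0.05],"delta_rot": [0,0,0.14]},
    {"offset": [0,0,0.05],"delta_rot": [0,0,0]},
    {"offset": [0,0,0.04],"delta_rot": [0,0,0]},
    {"offset": [0,0,0.02],"delta_rot": [0,0,0]},
    {"offset": [0,0,0.01],"delta_rot": [0,0,0]},
    {"offset": [0,0,0.008],"delta_rot": [0,0,0]},
    {"offset": [0,0,0],"delta_rot": [0,0,0]},
    {"offset": [0,0,0],"delta_rot": [0,0,0]},
  ],
)

```text
time_s: 3.3
eef_pos: [0.4553, 0.3086, 0.0097]
eef_rot: [0.001, 0.035, 0.999, 0.001]
wrist_force: [0.2, -0.3, -0.2]
gripper_width: 0.999
grasp_force: 0.0
```

>>> move_arm(
  series=[
    {"offset": [0,0,0],"delta_rot": [0,0,0]},
    {"offset": [0,0,0],"delta_rot": [0,0,0]},
    {"offset": [0,0,0],"delta_rot": [0,0,0]},
    {"offset": [0,0,0],"delta_rot": [0,0,0]},
    {"offset": [0,0,0],"delta_rot": [0,0,0]},
    {"offset": [0,0,0],"delta_rot": [0,0,0]},
    {"offset": [0,0,0],"delta_rot": [0,0,0]},
    {"offset": [0,0,0],"delta_rot": [0,0,0]},
  ],
  claw=-1,
  newtons=25,
)

```text
time_s: 3.97
eef_pos: [0.4543, 0.3073, 0.0082]
eef_rot: [-0.0, 0.035, 0.999, -0.0]
wrist_force: [0.0, -0.7, 0.5]
gripper_width: 0.498
grasp_force: 25.0
```

>>> move_arm(
  series=[
    {"offset": [0,0,-0.04],"delta_rot": [0,0,0]},
    {"offset": [0,0,-0.04],"delta_rot": [0,0,-0.14]},
    {"offset": [-0.0337,-0.0286,0],"delta_rot": [0,0,0]},
    {"offset": [-0.0337,-0.0286,0],"delta_rot": [0,0,0]},
    {"offset": [-0.0337,-0.0286,0],"delta_rot": [0,0,0]},
    {"offset": [-0.0337,-0.0286,0],"delta_rot": [0,0,0]},
    {"offset": [-0.0337,-0.0286,0],"delta_rot": [0,0,0]},
    {"offset": [0,0,0],"delta_rot": [0,0,0]},
  ],
)

```text
time_s: 4.63
eef_pos: [0.5949, 0.185, 0.0721]
eef_rot: [0.002, 0.005, 1.0, -0.002]
wrist_force: [1.0, -1.0, -1.8]
gripper_width: 0.495
grasp_force: 25.0
```

>>> move_arm(
  series=[
    {"offset": [0,0,0.02],"delta_rot": [0,0,0]},
    {"offset": [0,0,0.02],"delta_rot": [0,0,0]},
    {"offset": [0,0,0.015],"delta_rot": [0,0,0]},
    {"offset": [0,0,0.008],"delta_rot": [0,0,0]},
    {"offset": [0,0,0.007],"delta_rot": [0,0,0]},
    {"offset": [0,0,0],"delta_rot": [0,0,0]},
    {"offset": [0,0,0],"delta_rot": [0,0,0]},
    {"offset": [0,0,0],"delta_rot": [0,0,0]},
  ],
)

```text
time_s: 5.3
eef_pos: [0.5896, 0.1935, 0.0169]
eef_rot: [0.001, -0.0, 1.0, 0.0]
wrist_force: [0.9, 0.4, -1.9]
gripper_width: 0.498
grasp_force: 25.0
```

>>> move_arm(
  series=[
    {"offset": [0,0,0.002],"delta_rot": [0,0,0]},
    {"offset": [0,0,0.002],"delta_rot": [0,0,0]},
    {"offset": [0,0,0],"delta_rot": [0,0,0]},
    {"offset": [0,0,0],"delta_rot": [0,0,0]},
    {"offset": [0,0,0],"delta_rot": [0,0,0]},
    {"offset": [0,0,0],"delta_rot": [0,0,0]},
    {"offset": [0,0,0],"delta_rot": [0,0,0]},
    {"offset": [0,0,0],"delta_rot": [0,0,0]},
  ],
)

```text
time_s: 5.97
eef_pos: [0.5894, 0.1933, 0.0133]
eef_rot: [0.0, -0.0, 1.0, 0.0]
wrist_force: [-0.4, -0.1, 0.3]
gripper_width: 0.497
grasp_force: 25.0
```

>>> move_arm(
  series=[
    {"offset": [0,0,0],"delta_rot": [0,0,0]},
    {"offset": [0,0,0],"delta_rot": [0,0,0]},
    {"offset": [0,0,0],"delta_rot": [0,0,0]},
    {"offset": [0,0,0],"delta_rot": [0,0,0]},
    {"offset": [0,0,0],"delta_rot": [0,0,0]},
    {"offset": [0,0,0],"delta_rot": [0,0,0]},
    {"offset": [0,0,-0.03],"delta_rot": [0,0,0]},
    {"offset": [0,0,-0.05],"delta_rot": [0,0,0]},
  ],
  claw=0.35,
)

```text
time_s: 6.63
eef_pos: [0.5857, 0.192, 0.0734]
eef_rot: [-0.004, -0.0, 1.0, -0.002]
wrist_force: [-0.3, 0.5, -0.7]
gripper_width: 0.674
grasp_force: 0.0
```

>>> move_arm(
  series=[
    {"offset": [0.0244,-0.0392,-0.005],"delta_rot": [0,0,0]},
    {"offset": [0.0244,-0.0392,-0.005],"delta_rot": [0,0,0]},
    {"offset": [0.0244,-0.0392,-0.005],"delta_rot": [0,0,0]},
    {"offset": [0.0244,-0.0392,-0.005],"delta_rot": [0,0,0]},
    {"offset": [0.0244,-0.0392,-0.005],"delta_rot": [0,0,0]},
    {"offset": [0.0244,-0.0392,-0.005],"delta_rot": [0,0,0]},
    {"offset": [0.0244,-0.0392,0],"delta_rot": [0,0,0]},
    {"offset": [0.0244,-0.0392,0],"delta_rot": [0,0,0]},
  ],
)

```text
time_s: 7.3
eef_pos: [0.4321, -0.059, 0.1015]
eef_rot: [0.001, -0.0, 1.0, -0.0]
wrist_force: [0.4, -1.0, -0.2]
gripper_width: 0.674
grasp_force: 0.0
```

```bash
sleep 0; python3 -c "
from h import *
for i in range(4): optics.snapshot('top')"; python3 w.py small_bearing wb; python3 w.py large_nut -; python3 w.py large_bearing -
```

```text
tcp [ 0.4337 -0.0573  0.1013] R [[-1.0, -0.0, 0.001], [-0.0, 1.0, 0.0], [-0.001, 0.0, -1.0]] [-0.    0.29  0.07  2.2  -0.03  0.65  1.66]
small_bearing 0.73 [260.2, 191.0, 302.0, 233.2] ztop 0.0151 mid [ 0.4328 -0.058 ] circ [ 0.433  -0.0581] 0.0193 flat angle mod60 30 w 0.0377 0.038
small_bearing 0.61 [265.9, 96.5, 311.2, 147.3] ztop 0.015 mid [ 0.3538 -0.0532] circ [ 0.3533 -0.053 ] 0.0194 flat angle mod60 26 w 0.0377 0.038
small_bearing 0.56 [173.5, 100.6, 221.7, 145.9] ztop 0.0153 mid [ 0.3532 -0.1313] circ [ 0.3533 -0.1313] 0.0196 flat angle mod60 0 w 0.0377 0.0382
tcp [ 0.434  -0.0565  0.1011] R [[-1.0, -0.002, 0.001], [-0.002, 1.0, 0.0], [-0.001, 0.0, -1.0]] [-0.    0.29  0.07  2.2  -0.03  0.65  1.66]
tcp [ 0.4337 -0.0565  0.1009] R [[-1.0, -0.003, 0.0], [-0.003, 1.0, 0.0], [-0.0, 0.0, -1.0]] [-0.    0.29  0.07  2.2  -0.03  0.65  1.66]
large_bearing 0.8 [132.4, 198.0, 190.7, 258.8] ztop 0.0193 mid [ 0.4472 -0.168 ] circ [ 0.4481 -0.1684] 0.0289 flat angle mod60 26 w 0.0558 0.0565
```

View pics/wb.png

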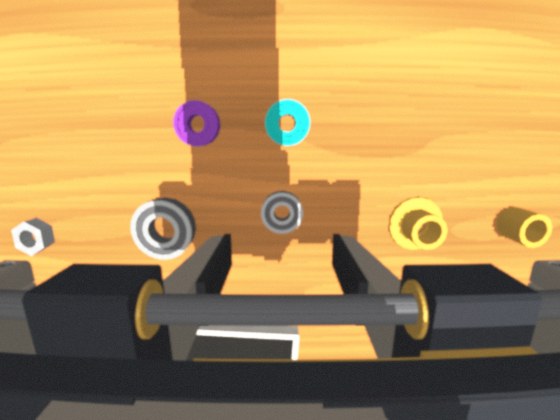

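The steel small bearing is at (282,212), directly between the fingers. The purple (197,123) and turquoise (288,123) rings are clear of them.

>>> move_arm(
  series=[
    {"offset": [0.001,-0.001,0.05],"delta_rot": [0,0,0]},
    {"offset": [0,0,0.035],"delta_rot": [0,0,0]},
    {"offset": [0,0,0.02],"delta_rot": [0,0,0]},
    {"offset": [0,0,0.01],"delta_rot": [0,0,0]},
    {"offset": [0,0,0.006],"delta_rot": [0,0,0]},
    {"offset": [0,0,0],"delta_rot": [0,0,0]},
    {"offset": [0,0,0],"delta_rot": [0,0,0]},
    {"offset": [0,0,0],"delta_rot": [0,0,0]},
  ],
)

```text
time_s: 8.47
eef_pos: [0.4331, -0.0585, 0.0051]
eef_rot: [0.001, -0.0, 1.0, -0.0]
wrist_force: [0.5, 0.1, -0.5]
gripper_width: 0.674
grasp_force: 0.0
```

>>> move_arm(
  series=[
    {"offset": [0,0,0],"delta_rot": [0,0,0]},
    {"offset": [0,0,0],"delta_rot": [0,0,0]},
    {"offset": [0,0,0],"delta_rot": [0,0,0]},
    {"offset": [0,0,0],"delta_rot": [0,0,0]},
    {"offset": [0,0,0],"delta_rot": [0,0,0]},
    {"offset": [0,0,0],"delta_rot": [0,0,0]},
    {"offset": [0,0,0],"delta_rot": [0,0,0]},
    {"offset": [0,0,0],"delta_rot": [0,0,0]},
  ],
  claw=-1,
)

```text
time_s: 9.13
eef_pos: [0.4325, -0.0586, 0.0045]
eef_rot: [0.0, -0.0, 1.0, 0.0]
wrist_force: [-1.9, -0.2, 6.8]
gripper_width: 0.401
grasp_force: 25.0
```

>>> move_arm(
  series=[
    {"offset": [0,0,-0.03],"delta_rot": [0,0,0]},
    {"offset": [0,0,-0.05],"delta_rot": [0,0,0]},
    {"offset": [-0.0314,0.0349,0],"delta_rot": [0,0,0]},
    {"offset": [-0.0314,0.0349,0],"delta_rot": [0,0,0]},
    {"offset": [-0.0314,0.0349,0],"delta_rot": [0,0,0]},
    {"offset": [-0.0314,0.0349,0],"delta_rot": [0,0,0]},
    {"offset": [-0.0314,0.0349,0],"delta_rot": [0,0,0]},
    {"offset": [-0.0314,0.0349,0],"delta_rot": [0,0,0]},
  ],
)

```text
time_s: 9.8
eef_pos: [0.5835, 0.1105, 0.0679]
eef_rot: [-0.0, -0.0, 1.0, -0.0]
wrist_force: [1.4, -0.3, -1.0]
gripper_width: 0.405
grasp_force: 25.0
```

>>> move_arm(
  series=[
    {"offset": [-0.0314,0.0349,0],"delta_rot": [0,0,0]},
    {"offset": [-0.0314,0.0349,0],"delta_rot": [0,0,0]},
    {"offset": [-0.0314,0.0349,0],"delta_rot": [0,0,0]},
    {"offset": [0,0,0],"delta_rot": [0,0,0]},
    {"offset": [0,0,0.02],"delta_rot": [0,0,0]},
    {"offset": [0,0,0.02],"delta_rot": [0,0,0]},
    {"offset": [0,0,0.015],"delta_rot": [0,0,0]},
    {"offset": [0,0,0],"delta_rot": [0,0,0]},
  ],
)

```text
time_s: 10.47
eef_pos: [0.6555, 0.1918, 0.0206]
eef_rot: [-0.003, -0.0, 1.0, -0.001]
wrist_force: [0.2, -0.6, -2.2]
gripper_width: 0.4
grasp_force: 25.0
```

```bash
python3 - <<'E'
from h import *
s=optics.snapshot("side"); st=state(); print(st["eef_pos"].round(4),st["gripper_width"],st["grasp_force"])
cv2.imwrite("pics/s1.png",cv2.resize(s["frame"][140:240,180:340,::-1],None,fx=4,fy=4,interpolation=cv2.INTER_CUBIC))
E
```

```text
[0.6566 0.1921 0.0222] 0.4036204498123362 24.99979647807777
```

View pics/s1.png

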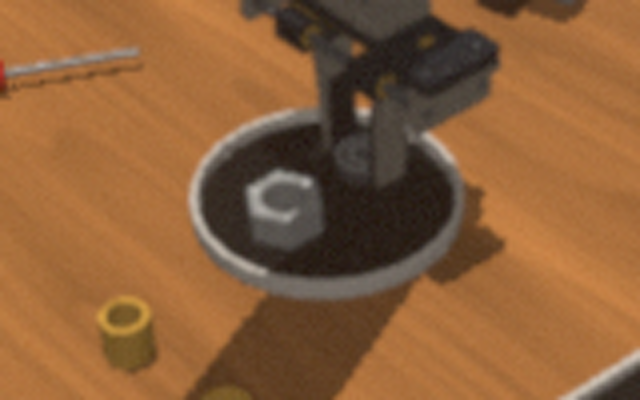

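The nut lies flat in the dish at (285,210) in the crop. The bearing is held level at (360,155).

>>> move_arm(
  series=[
    {"offset": [0,0,0.007],"delta_rot": [0,0,0]},
    {"offset": [0,0,0.004],"delta_rot": [0,0,0]},
    {"offset": [0,0,0.003],"delta_rot": [0,0,0]},
    {"offset": [0,0,0],"delta_rot": [0,0,0]},
    {"offset": [0,0,0],"delta_rot": [0,0,0]},
    {"offset": [0,0,0],"delta_rot": [0,0,0]},
    {"offset": [0,0,0],"delta_rot": [0,0,0]},
    {"offset": [0,0,0],"delta_rot": [0,0,0]},
  ],
)

```text
time_s: 11.18
eef_pos: [0.6584, 0.1929, 0.0133]
eef_rot: [0.0, -0.0, 1.0, 0.0]
wrist_force: [-0.5, 0.4, -1.4]
gripper_width: 0.404
grasp_force: 25.0
```

>>> move_arm(
  series=[
    {"offset": [0,0,0.003],"delta_rot": [0,0,0]},
    {"offset": [0,0,0],"delta_rot": [0,0,0]},
    {"offset": [0,0,0],"delta_rot": [0,0,0]},
    {"offset": [0,0,0],"delta_rot": [0,0,0]},
    {"offset": [0,0,0],"delta_rot": [0,0,0]},
    {"offset": [0,0,0],"delta_rot": [0,0,0]},
    {"offset": [0,0,0],"delta_rot": [0,0,0]},
    {"offset": [0,0,0],"delta_rot": [0,0,0]},
  ],
)

```text
time_s: 11.85
eef_pos: [0.6583, 0.1928, 0.0107]
eef_rot: [0.0, -0.0, 1.0, 0.0]
wrist_force: [-0.1, -0.2, -1.1]
gripper_width: 0.401
grasp_force: 25.0
```

>>> move_arm(
  series=[
    {"offset": [0,0,0],"delta_rot": [0,0,0]},
    {"offset": [0,0,0],"delta_rot": [0,0,0]},
    {"offset": [0,0,0],"delta_rot": [0,0,0]},
    {"offset": [0,0,0],"delta_rot": [0,0,0]},
    {"offset": [0,0,0],"delta_rot": [0,0,0]},
    {"offset": [0,0,0],"delta_rot": [0,0,0]},
    {"offset": [0,0,-0.03],"delta_rot": [0,0,0]},
    {"offset": [0,0,-0.05],"delta_rot": [0,0,0]},
  ],
  claw=0.25,
)

```text
time_s: 12.52
eef_pos: [0.6546, 0.1916, 0.0704]
eef_rot: [-0.005, -0.0, 1.0, -0.002]
wrist_force: [0.4, -0.3, 0.0]
gripper_width: 0.627
grasp_force: 0.0
```

>>> move_arm(
  series=[
    {"offset": [0.0239,-0.041,-0.01],"delta_rot": [0,0,0]},
    {"offset": [0.0239,-0.041,-0.01],"delta_rot": [0,0,0]},
    {"offset": [0.0239,-0.041,-0.01],"delta_rot": [0,0,0]},
    {"offset": [0.0239,-0.041,0],"delta_rot": [0,0,0]},
    {"offset": [0.0239,-0.041,0],"delta_rot": [0,0,0]},
    {"offset": [0.0239,-0.041,0],"delta_rot": [0,0,0]},
    {"offset": [0.0239,-0.041,0],"delta_rot": [0,0,0]},
    {"offset": [0.0239,-0.041,0],"delta_rot": [0,0,0]},
  ],
  claw=0.8,
)

```text
time_s: 13.18
eef_pos: [0.5043, -0.071, 0.0989]
eef_rot: [0.0, -0.0, 1.0, -0.0]
wrist_force: [0.7, -1.1, -0.0]
gripper_width: 0.902
grasp_force: 0.0
```

>>> move_arm(
  series=[
    {"offset": [0.0239,-0.041,0],"delta_rot": [0,0,0]},
    {"offset": [0.0239,-0.041,0],"delta_rot": [0,0,0]},
    {"offset": [0.0239,-0.041,0],"delta_rot": [0,0,0]},
    {"offset": [0,0,0],"delta_rot": [0,0,0]},
    {"offset": [0,0,0],"delta_rot": [0,0,0]},
    {"offset": [0,0,0],"delta_rot": [0,0,0]},
    {"offset": [0,0,0],"delta_rot": [0,0,0]},
    {"offset": [0,0,0],"delta_rot": [0,0,0]},
  ],
)

```text
time_s: 13.85
eef_pos: [0.4488, -0.1666, 0.0986]
eef_rot: [0.0, -0.001, 1.0, 0.0]
wrist_force: [-0.4, 0.1, -0.2]
gripper_width: 0.898
grasp_force: 0.0
```

```bash
python3 w.py large_bearing wl; python3 w.py small_nut -; python3 - <<'E'
from h import *
s=optics.snapshot("top")
for n in("small_bearing","large_nut"):
  for o in optics.outline_of("top",n):
    P=cloud(s,o["pixels"]); T=P[P[:,2]>.01]
    if len(T) and T[:,0].mean()>.5: print(n,o["p"],P[:,2].max(),((T.min(0)+T.max(0))/2).round(4),np.ptp(T,axis=0).round(3))
E
```

```text
tcp [ 0.4487 -0.1667  0.0986] R [[-1.0, -0.003, 0.0], [-0.003, 1.0, 0.0], [-0.0, 0.0, -1.0]] [ 0.2   0.35  0.1   2.11 -0.06  0.68  1.91]
large_bearing 0.84 [250.0, 183.0, 310.9, 246.0] ztop 0.019 mid [ 0.4476 -0.1685] circ [ 0.4477 -0.1682] 0.0282 flat angle mod60 30 w 0.0549 0.0555
tcp [ 0.4484 -0.1671  0.0985] R [[-1.0, -0.002, 0.0], [-0.002, 1.0, 0.0], [-0.0, 0.0, -1.0]] [ 0.2   0.35  0.1   2.11 -0.06  0.68  1.91]
small_nut 0.61 [114.7, 202.4, 155.3, 242.8] ztop 0.0172 mid [ 0.4567 -0.3029] circ [ 0.4568 -0.3025] 0.0167 flat angle mod60 30 w 0.0302 0.0331
small_bearing 0.5 0.023564233279283142 [0.6584 0.1933 0.0171] [0.036 0.036 0.013]
large_nut 0.78 0.03244743996485666 [0.589  0.1933 0.0213] [0.052 0.045 0.022]
```

>>> move_arm(
  series=[
    {"offset": [0.001,-0.0018,0.05],"delta_rot": [0,0,0]},
    {"offset": [0,0,0.035],"delta_rot": [0,0,0]},
    {"offset": [0,0,0.016],"delta_rot": [0,0,0]},
    {"offset": [0,0,0.01],"delta_rot": [0,0,0]},
    {"offset": [0,0,0.005],"delta_rot": [0,0,0]},
    {"offset": [0,0,0],"delta_rot": [0,0,0]},
    {"offset": [0,0,0],"delta_rot": [0,0,0]},
    {"offset": [0,0,0],"delta_rot": [0,0,0]},
  ],
)

```text
time_s: 14.87
eef_pos: [0.448, -0.1697, 0.0067]
eef_rot: [0.001, -0.0, 1.0, -0.0]
wrist_force: [0.2, 0.2, 0.3]
gripper_width: 0.9
grasp_force: 0.0
```

>>> move_arm(
  series=[
    {"offset": [0,0,0],"delta_rot": [0,0,0]},
    {"offset": [0,0,0],"delta_rot": [0,0,0]},
    {"offset": [0,0,0],"delta_rot": [0,0,0]},
    {"offset": [0,0,0],"delta_rot": [0,0,0]},
    {"offset": [0,0,0],"delta_rot": [0,0,0]},
    {"offset": [0,0,0],"delta_rot": [0,0,0]},
    {"offset": [0,0,0],"delta_rot": [0,0,0]},
    {"offset": [0,0,0],"delta_rot": [0,0,0]},
  ],
  claw=-1,
)

```text
time_s: 15.53
eef_pos: [0.4473, -0.1694, 0.006]
eef_rot: [0.0, -0.0, 1.0, 0.0]
wrist_force: [-0.6, 1.2, 5.9]
gripper_width: 0.592
grasp_force: 25.0
```

>>> move_arm(
  series=[
    {"offset": [0,0,-0.03],"delta_rot": [0,0,0]},
    {"offset": [0,0,-0.05],"delta_rot": [0,0,0]},
    {"offset": [-0.0422,-0.0144,0],"delta_rot": [0,0,0]},
    {"offset": [-0.0422,-0.0144,0],"delta_rot": [0,0,0]},
    {"offset": [-0.0422,-0.0144,0],"delta_rot": [0,0,0]},
    {"offset": [-0.0422,-0.0144,0],"delta_rot": [0,0,0]},
    {"offset": [-0.0422,-0.0144,0],"delta_rot": [0,0,0]},
    {"offset": [0,0,0],"delta_rot": [0,0,0]},
  ],
)

```text
time_s: 16.2
eef_pos: [0.6218, -0.2289, 0.0693]
eef_rot: [0.003, -0.0, 1.0, -0.001]
wrist_force: [1.1, 0.6, -1.5]
gripper_width: 0.59
grasp_force: 25.0
```

>>> move_arm(
  series=[
    {"offset": [0,0,0.02],"delta_rot": [0,0,0]},
    {"offset": [0,0,0.02],"delta_rot": [0,0,0]},
    {"offset": [0,0,0.015],"delta_rot": [0,0,0]},
    {"offset": [0,0,0.008],"delta_rot": [0,0,0]},
    {"offset": [0,0,0.005],"delta_rot": [0,0,0]},
    {"offset": [0,0,0],"delta_rot": [0,0,0]},
    {"offset": [0,0,0],"delta_rot": [0,0,0]},
    {"offset": [0,0,0],"delta_rot": [0,0,0]},
  ],
)

```text
time_s: 16.87
eef_pos: [0.6165, -0.2273, 0.0163]
eef_rot: [0.001, -0.0, 1.0, -0.0]
wrist_force: [-0.1, 0.2, -1.8]
gripper_width: 0.591
grasp_force: 25.0
```

>>> move_arm(
  series=[
    {"offset": [0,0,0.003],"delta_rot": [0,0,0]},
    {"offset": [0,0,0.002],"delta_rot": [0,0,0]},
    {"offset": [0,0,0],"delta_rot": [0,0,0]},
    {"offset": [0,0,0],"delta_rot": [0,0,0]},
    {"offset": [0,0,0],"delta_rot": [0,0,0]},
    {"offset": [0,0,0],"delta_rot": [0,0,0]},
    {"offset": [0,0,0],"delta_rot": [0,0,0]},
    {"offset": [0,0,0],"delta_rot": [0,0,0]},
  ],
)

```text
time_s: 17.53
eef_pos: [0.616, -0.2271, 0.0114]
eef_rot: [0.0, -0.0, 1.0, 0.0]
wrist_force: [0.4, 0.7, -2.0]
gripper_width: 0.593
grasp_force: 25.0
```

>>> move_arm(
  series=[
    {"offset": [0,0,0],"delta_rot": [0,0,0]},
    {"offset": [0,0,0],"delta_rot": [0,0,0]},
    {"offset": [0,0,0],"delta_rot": [0,0,0]},
    {"offset": [0,0,0],"delta_rot": [0,0,0]},
    {"offset": [0,0,0],"delta_rot": [0,0,0]},
    {"offset": [0,0,0],"delta_rot": [0,0,0]},
    {"offset": [0,0,-0.03],"delta_rot": [0,0,0]},
    {"offset": [0,0,-0.05],"delta_rot": [0,0,0]},
  ],
  claw=0.5,
)

```text
time_s: 18.2
eef_pos: [0.6125, -0.2258, 0.0716]
eef_rot: [-0.004, -0.0, 1.0, 0.001]
wrist_force: [0.9, -0.0, -0.4]
gripper_width: 0.748
grasp_force: 0.0
```

>>> move_arm(
  series=[
    {"offset": [0.0398,-0.0189,0],"delta_rot": [0,0,0]},
    {"offset": [0.0398,-0.0189,0],"delta_rot": [0,0,0]},
    {"offset": [0.0398,-0.0189,0],"delta_rot": [0,0,0]},
    {"offset": [0.0398,-0.0189,0],"delta_rot": [0,0,0]},
    {"offset": [0.0398,-0.0189,0],"delta_rot": [0,0,0]},
    {"offset": [0,0,0],"delta_rot": [0,0,0]},
    {"offset": [0,0,0],"delta_rot": [0,0,0]},
    {"offset": [0,0,0],"delta_rot": [0,0,0]},
  ],
)

```text
time_s: 18.87
eef_pos: [0.4576, -0.3026, 0.0758]
eef_rot: [0.001, -0.0, 1.0, -0.0]
wrist_force: [-0.0, -0.5, -0.0]
gripper_width: 0.752
grasp_force: 0.0
```

```bash
python3 w.py small_nut -
```

```text
tcp [ 0.4581 -0.3021  0.0756] R [[-1.0, -0.001, 0.001], [-0.001, 1.0, 0.0], [-0.001, 0.0, -1.0]] [ 0.43  0.48  0.11  1.96 -0.08  0.7   2.17]
small_nut 0.68 [261.2, 195.5, 299.6, 244.6] ztop 0.0171 mid [ 0.4569 -0.3035] circ [ 0.457  -0.3032] 0.0172 flat angle mod60 30 w 0.0301 0.0339
```

>>> move_arm(
  series=[
    {"offset": [0.001,-0.0015,0.04],"delta_rot": [0,0,0]},
    {"offset": [0,0,0.025],"delta_rot": [0,0,0]},
    {"offset": [0,0,0.013],"delta_rot": [0,0,0]},
    {"offset": [0,0,0.007],"delta_rot": [0,0,0]},
    {"offset": [0,0,0.004],"delta_rot": [0,0,0]},
    {"offset": [0,0,0],"delta_rot": [0,0,0]},
    {"offset": [0,0,0],"delta_rot": [0,0,0]},
    {"offset": [0,0,0],"delta_rot": [0,0,0]},
  ],
)

```text
time_s: 19.63
eef_pos: [0.4567, -0.3042, 0.0051]
eef_rot: [0.001, -0.0, 1.0, -0.0]
wrist_force: [0.7, 1.1, 0.4]
gripper_width: 0.75
grasp_force: 0.0
```

>>> move_arm(
  series=[
    {"offset": [0,0,0],"delta_rot": [0,0,0]},
    {"offset": [0,0,0],"delta_rot": [0,0,0]},
    {"offset": [0,0,0],"delta_rot": [0,0,0]},
    {"offset": [0,0,0],"delta_rot": [0,0,0]},
    {"offset": [0,0,0],"delta_rot": [0,0,0]},
    {"offset": [0,0,0],"delta_rot": [0,0,0]},
    {"offset": [0,0,0],"delta_rot": [0,0,0]},
    {"offset": [0,0,0],"delta_rot": [0,0,0]},
  ],
  claw=-1,
)

```text
time_s: 20.3
eef_pos: [0.456, -0.3039, 0.0042]
eef_rot: [0.0, -0.0, 1.0, 0.0]
wrist_force: [-0.1, 0.4, 1.2]
gripper_width: 0.327
grasp_force: 25.0
```

>>> move_arm(
  series=[
    {"offset": [0,0,-0.03],"delta_rot": [0,0,0]},
    {"offset": [0,0,-0.05],"delta_rot": [0,0,0]},
    {"offset": [-0.0334,0.0368,0],"delta_rot": [0,0,0]},
    {"offset": [-0.0334,0.0368,0],"delta_rot": [0,0,0]},
    {"offset": [-0.0334,0.0368,0],"delta_rot": [0,0,0]},
    {"offset": [-0.0334,0.0368,0],"delta_rot": [0,0,0]},
    {"offset": [-0.0334,0.0368,0],"delta_rot": [0,0,0]},
    {"offset": [-0.0334,0.0368,0],"delta_rot": [0,0,0]},
  ],
)

```text
time_s: 20.97
eef_pos: [0.6172, -0.1255, 0.0681]
eef_rot: [-0.0, -0.0, 1.0, 0.0]
wrist_force: [0.6, -0.1, -0.2]
gripper_width: 0.324
grasp_force: 25.0
```

>>> move_arm(
  series=[
    {"offset": [-0.0334,0.0368,0],"delta_rot": [0,0,0]},
    {"offset": [0,0,0],"delta_rot": [0,0,0]},
    {"offset": [0,0,0.02],"delta_rot": [0,0,0]},
    {"offset": [0,0,0.02],"delta_rot": [0,0,0]},
    {"offset": [0,0,0.015],"delta_rot": [0,0,0]},
    {"offset": [0,0,0.008],"delta_rot": [0,0,0]},
    {"offset": [0,0,0],"delta_rot": [0,0,0]},
    {"offset": [0,0,0],"delta_rot": [0,0,0]},
  ],
)

```text
time_s: 21.63
eef_pos: [0.6428, -0.0981, 0.0176]
eef_rot: [-0.0, 0.0, 1.0, 0.0]
wrist_force: [-0.6, -0.1, 0.0]
gripper_width: 0.328
grasp_force: 25.0
```

>>> move_arm(
  series=[
    {"offset": [0,0,0.004],"delta_rot": [0,0,0]},
    {"offset": [0,0,0.002],"delta_rot": [0,0,0]},
    {"offset": [0,0,0],"delta_rot": [0,0,0]},
    {"offset": [0,0,0],"delta_rot": [0,0,0]},
    {"offset": [0,0,0],"delta_rot": [0,0,0]},
    {"offset": [0,0,0],"delta_rot": [0,0,0]},
    {"offset": [0,0,0],"delta_rot": [0,0,0]},
    {"offset": [0,0,0],"delta_rot": [0,0,0]},
  ],
)

```text
time_s: 22.3
eef_pos: [0.6431, -0.0978, 0.0131]
eef_rot: [0.0, -0.0, 1.0, -0.0]
wrist_force: [-0.5, 0.3, -1.5]
gripper_width: 0.322
grasp_force: 25.0
```

>>> move_arm(
  series=[
    {"offset": [0,0,0.003],"delta_rot": [0,0,0]},
    {"offset": [0,0,0],"delta_rot": [0,0,0]},
    {"offset": [0,0,0],"delta_rot": [0,0,0]},
    {"offset": [0,0,0],"delta_rot": [0,0,0]},
    {"offset": [0,0,0],"delta_rot": [0,0,0]},
    {"offset": [0,0,0],"delta_rot": [0,0,0]},
    {"offset": [0,0,0],"delta_rot": [0,0,0]},
    {"offset": [0,0,0],"delta_rot": [0,0,0]},
  ],
)

```text
time_s: 22.97
eef_pos: [0.643, -0.0978, 0.0106]
eef_rot: [0.0, -0.0, 1.0, -0.0]
wrist_force: [1.4, 0.1, -0.4]
gripper_width: 0.327
grasp_force: 25.0
```

>>> move_arm(
  series=[
    {"offset": [0,0,0],"delta_rot": [0,0,0]},
    {"offset": [0,0,0],"delta_rot": [0,0,0]},
    {"offset": [0,0,0],"delta_rot": [0,0,0]},
    {"offset": [0,0,0],"delta_rot": [0,0,0]},
    {"offset": [0,0,0],"delta_rot": [0,0,0]},
    {"offset": [0,0,0],"delta_rot": [0,0,0]},
    {"offset": [0,0,-0.03],"delta_rot": [0,0,0]},
    {"offset": [0,0,-0.05],"delta_rot": [0,0,0]},
  ],
  claw=0,
)

```text
time_s: 23.63
eef_pos: [0.6393, -0.0973, 0.0708]
eef_rot: [-0.005, -0.0, 1.0, 0.0]
wrist_force: [-0.0, 0.6, -0.2]
gripper_width: 0.499
grasp_force: 0.0
```

>>> move_arm(
  series=[
    {"offset": [0.0351,0.03,-0.01],"delta_rot": [0,0,0]},
    {"offset": [0.0351,0.03,-0.01],"delta_rot": [0,0,0]},
    {"offset": [0.0351,0.03,-0.01],"delta_rot": [0,0,0]},
    {"offset": [0.0351,0.03,0],"delta_rot": [0,0,0]},
    {"offset": [0.0351,0.03,0],"delta_rot": [0,0,0]},
    {"offset": [0.0351,0.03,0],"delta_rot": [0,0,0]},
    {"offset": [0.0351,0.03,0],"delta_rot": [0,0,0]},
    {"offset": [0,0,0],"delta_rot": [0,0,0]},
  ],
  claw=0.3,
)

```text
time_s: 24.3
eef_pos: [0.4407, 0.0743, 0.0983]
eef_rot: [-0.002, -0.004, 1.0, 0.001]
wrist_force: [-1.1, 0.6, -0.4]
gripper_width: 0.649
grasp_force: 0.0
```

```bash
python3 -c "
from h import *
for i in range(6): optics.snapshot('top')"; python3 w.py flanged_bush wf; python3 - <<'E'
from h import *
s=optics.snapshot("top")
for n in("large_bearing","small_nut"):
  for o in optics.outline_of("top",n):
    P=cloud(s,o["pixels"]); T=P[P[:,2]>.012]
    if len(T) and T[:,0].mean()>.5: print(n,o["p"],P[:,2].max(),((T.min(0)+T.max(0))/2).round(4),np.ptp(T,axis=0).round(3))
E
```

```text
tcp [0.4474 0.0692 0.0986] R [[-1.0, 0.002, 0.001], [0.002, 1.0, -0.0], [-0.001, -0.0, -1.0]] [-0.29  0.31  0.07  2.17 -0.03  0.66  1.37]
flanged_bush 0.8 [257.5, 184.8, 311.3, 235.3] ztop 0.0327 mid [0.4458 0.0704] circ [0.4458 0.0705] 0.0158 flat angle mod60 38 w 0.0309 0.0312
large_bearing 0.77 0.02734712762906244 [ 0.6167 -0.2266  0.0197] [0.056 0.057 0.015]
large_bearing 0.22 0.02270758286385388 [0.6584 0.1931 0.0174] [0.035 0.036 0.011]
small_nut 0.45 0.02459011183812443 [ 0.6434 -0.0967  0.0187] [0.028 0.026 0.012]
```

View pics/wf.png

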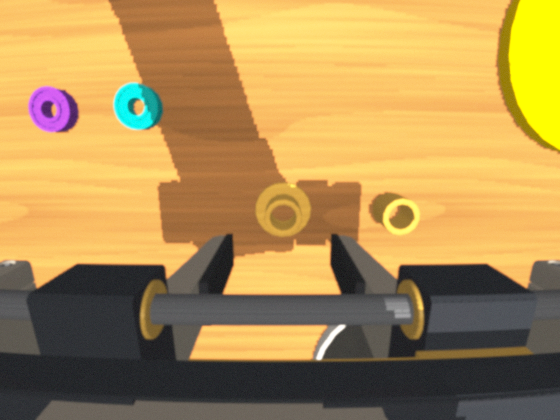

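The flanged bush is at (284,211) between the fingers. The sleeve at (401,216) is well outside them.

>>> move_arm(
  series=[
    {"offset": [0.0018,0.0012,0.045],"delta_rot": [0,0,0]},
    {"offset": [0,0,0.03],"delta_rot": [0,0,0]},
    {"offset": [0,0,0.017],"delta_rot": [0,0,0]},
    {"offset": [0,0,0.01],"delta_rot": [0,0,0]},
    {"offset": [0,0,0.006],"delta_rot": [0,0,0]},
    {"offset": [0,0,0],"delta_rot": [0,0,0]},
    {"offset": [0,0,0],"delta_rot": [0,0,0]},
    {"offset": [0,0,0],"delta_rot": [0,0,0]},
  ],
)

```text
time_s: 25.52
eef_pos: [0.4457, 0.0713, 0.013]
eef_rot: [0.001, 0.0, 1.0, 0.0]
wrist_force: [0.5, -0.0, -0.6]
gripper_width: 0.646
grasp_force: 0.0
```

>>> move_arm(
  series=[
    {"offset": [0,0,0],"delta_rot": [0,0,0]},
    {"offset": [0,0,0],"delta_rot": [0,0,0]},
    {"offset": [0,0,0],"delta_rot": [0,0,0]},
    {"offset": [0,0,0],"delta_rot": [0,0,0]},
    {"offset": [0,0,0],"delta_rot": [0,0,0]},
    {"offset": [0,0,0],"delta_rot": [0,0,0]},
    {"offset": [0,0,0],"delta_rot": [0,0,0]},
    {"offset": [0,0,0],"delta_rot": [0,0,0]},
  ],
  claw=-1,
)

```text
time_s: 26.18
eef_pos: [0.4451, 0.0711, 0.0124]
eef_rot: [0.0, -0.0, 1.0, 0.0]
wrist_force: [-1.3, -1.3, 5.6]
gripper_width: 0.334
grasp_force: 25.0
```

>>> move_arm(
  series=[
    {"offset": [0,0,-0.03],"delta_rot": [0,0,0]},
    {"offset": [0,0,-0.05],"delta_rot": [0,0,0]},
    {"offset": [-0.0262,-0.0345,0],"delta_rot": [0,0,0]},
    {"offset": [-0.0262,-0.0345,0],"delta_rot": [0,0,0]},
    {"offset": [-0.0262,-0.0345,0],"delta_rot": [0,0,0]},
    {"offset": [-0.0262,-0.0345,0],"delta_rot": [0,0,0]},
    {"offset": [-0.0262,-0.0345,0],"delta_rot": [0,0,0]},
    {"offset": [-0.0262,-0.0345,0],"delta_rot": [0,0,0]},
  ],
)

```text
time_s: 26.85
eef_pos: [0.5711, -0.0957, 0.0757]
eef_rot: [-0.0, -0.0, 1.0, 0.0]
wrist_force: [0.3, 0.7, -0.4]
gripper_width: 0.337
grasp_force: 25.0
```

>>> move_arm(
  series=[
    {"offset": [-0.0262,-0.0345,0],"delta_rot": [0,0,0]},
    {"offset": [0,0,0],"delta_rot": [0,0,0]},
    {"offset": [0,0,0.02],"delta_rot": [0,0,0]},
    {"offset": [0,0,0.02],"delta_rot": [0,0,0]},
    {"offset": [0,0,0.015],"delta_rot": [0,0,0]},
    {"offset": [0,0,0.008],"delta_rot": [0,0,0]},
    {"offset": [0,0,0],"delta_rot": [0,0,0]},
    {"offset": [0,0,0],"delta_rot": [0,0,0]},
  ],
)

```text
time_s: 27.52
eef_pos: [0.5915, -0.1218, 0.0255]
eef_rot: [-0.0, -0.0, 1.0, 0.0]
wrist_force: [0.1, -0.7, -1.2]
gripper_width: 0.335
grasp_force: 25.0
```

>>> move_arm(
  series=[
    {"offset": [0,0,0.004],"delta_rot": [0,0,0]},
    {"offset": [0,0,0.002],"delta_rot": [0,0,0]},
    {"offset": [0,0,0],"delta_rot": [0,0,0]},
    {"offset": [0,0,0],"delta_rot": [0,0,0]},
    {"offset": [0,0,0],"delta_rot": [0,0,0]},
    {"offset": [0,0,0],"delta_rot": [0,0,0]},
    {"offset": [0,0,0],"delta_rot": [0,0,0]},
    {"offset": [0,0,0],"delta_rot": [0,0,0]},
  ],
)

```text
time_s: 28.18
eef_pos: [0.5918, -0.122, 0.0211]
eef_rot: [0.0, -0.0, 1.0, -0.0]
wrist_force: [0.0, 0.2, -2.1]
gripper_width: 0.336
grasp_force: 25.0
```

I mis-divided y, so the bush is at y = -0.122 instead of -0.150. That spot is still clear inside the tray: 13 mm from the nut and 4 mm from the wall. I'll set it down here.

>>> move_arm(
  series=[
    {"offset": [-0.001,0,0.003],"delta_rot": [0,0,0]},
    {"offset": [0,0,0.0005],"delta_rot": [0,0,0]},
    {"offset": [0,0,0],"delta_rot": [0,0,0]},
    {"offset": [0,0,0],"delta_rot": [0,0,0]},
    {"offset": [0,0,0],"delta_rot": [0,0,0]},
    {"offset": [0,0,0],"delta_rot": [0,0,0]},
    {"offset": [0,0,0],"delta_rot": [0,0,0]},
    {"offset": [0,0,0],"delta_rot": [0,0,0]},
  ],
)

```text
time_s: 28.85
eef_pos: [0.5925, -0.122, 0.0182]
eef_rot: [0.0, -0.0, 1.0, -0.0]
wrist_force: [-0.4, 0.5, -2.0]
gripper_width: 0.334
grasp_force: 25.0
```

>>> move_arm(
  series=[
    {"offset": [0,0,0],"delta_rot": [0,0,0]},
    {"offset": [0,0,0],"delta_rot": [0,0,0]},
    {"offset": [0,0,0],"delta_rot": [0,0,0]},
    {"offset": [0,0,0],"delta_rot": [0,0,0]},
    {"offset": [0,0,0],"delta_rot": [0,0,0]},
    {"offset": [0,0,0],"delta_rot": [0,0,0]},
    {"offset": [0,0,-0.03],"delta_rot": [0,0,0]},
    {"offset": [0,0,-0.05],"delta_rot": [0,0,0]},
  ],
  claw=0.05,
)

```text
time_s: 29.52
eef_pos: [0.5891, -0.1214, 0.0789]
eef_rot: [-0.004, -0.0, 1.0, 0.001]
wrist_force: [0.9, -0.0, -0.6]
gripper_width: 0.524
grasp_force: 0.0
```

>>> move_arm(
  series=[
    {"offset": [0,0,-0.05],"delta_rot": [0,0,0]},
    {"offset": [0,0,-0.05],"delta_rot": [0,0,0]},
    {"offset": [0.045,0.01,0],"delta_rot": [0,0,0]},
    {"offset": [0.045,0.01,0],"delta_rot": [0,0,0]},
    {"offset": [0.045,0.01,0],"delta_rot": [0,0,0]},
    {"offset": [0.045,0.01,0],"delta_rot": [0,0,0]},
    {"offset": [0,0,0],"delta_rot": [0,0,0]},
    {"offset": [0,0,0],"delta_rot": [0,0,0]},
  ],
)

```text
time_s: 30.18
eef_pos: [0.4472, -0.0897, 0.1626]
eef_rot: [0.0, -0.0, 1.0, 0.0]
wrist_force: [0.8, -0.5, 1.0]
gripper_width: 0.526
grasp_force: 0.0
```

```bash
python3 - <<'E'
from h import *
for c in("top","side"):
  s=optics.snapshot(c)
  cv2.imwrite(f"pics/{c}9.png",s["frame"][:,:,::-1])
  for n in "large_bearing small_bearing large_nut small_nut flanged_bush plain_sleeve".split():
    for o in optics.outline_of(c,n)[:3]:
      if o["p"]<.3: continue
      P=cloud(s,o["pixels"]); z=np.percentile(P[:,2],95);T=P[P[:,2]>z-.005]
      A=np.c_[T[:,:2],np.ones(len(T))];k=np.linalg.lstsq(A,T[:,2],rcond=None)[0]
      print(c,n,round(o["p"],2),((T.min(0)+T.max(0))/2).round(4),np.ptp(T,axis=0)[:2].round(3),"ztop",np.median(T[:,2]).round(4),"tilt",k[:2].round(2))
E
```

```text
top large_bearing 0.73 [ 0.6163 -0.2254  0.0233] [0.051 0.053] ztop 0.0223 tilt [ 0. -0.]
top small_bearing 0.72 [ 0.3534 -0.0522  0.0141] [0.036 0.037] ztop 0.0129 tilt [0.01 0.02]
top small_bearing 0.65 [ 0.3541 -0.131   0.0147] [0.034 0.037] ztop 0.0128 tilt [-0.01 -0.02]
top small_bearing 0.57 [0.6586 0.1928 0.0201] [0.034 0.036] ztop 0.0187 tilt [-0.    0.03]
top large_nut 0.74 [0.5894 0.1932 0.0295] [0.05  0.044] ztop 0.0288 tilt [ 0.   -0.01]
top flanged_bush 0.75 [ 0.5932 -0.1206  0.0368] [0.03 0.03] ztop 0.0362 tilt [-0.    0.01]
top plain_sleeve 0.61 [0.4469 0.17   0.0321] [0.029 0.029] ztop 0.0312 tilt [-0.02  0.  ]
side large_bearing 0.77 [ 0.6148 -0.2275  0.0227] [0.053 0.056] ztop 0.0223 tilt [0.01 0.01]
side small_bearing 0.79 [ 0.3541 -0.0542  0.0138] [0.038 0.038] ztop 0.0134 tilt [0.01 0.01]
side small_bearing 0.74 [ 0.7773 -0.0423  0.118 ] [0.014 0.017] ztop 0.1155 tilt [1.42 0.65]
side small_bearing 0.57 [ 0.3529 -0.1318  0.0133] [0.036 0.037] ztop 0.0128 tilt [0. 0.]
side large_nut 0.61 [0.4973 0.0814 0.1417] [0.158 0.242] ztop 0.03 tilt [-1.01 -0.33]
side small_nut 0.72 [ 0.6438 -0.0978  0.0216] [0.033 0.03 ] ztop 0.0213 tilt [ 0. -0.]
side flanged_bush 0.71 [ 0.5912 -0.1227  0.0362] [0.028 0.03 ] ztop 0.0365 tilt [0.02 0.01]
side plain_sleeve 0.77 [0.4459 0.1695 0.0317] [0.029 0.031] ztop 0.0318 tilt [0.02 0.03]
```

View pics/side9.png

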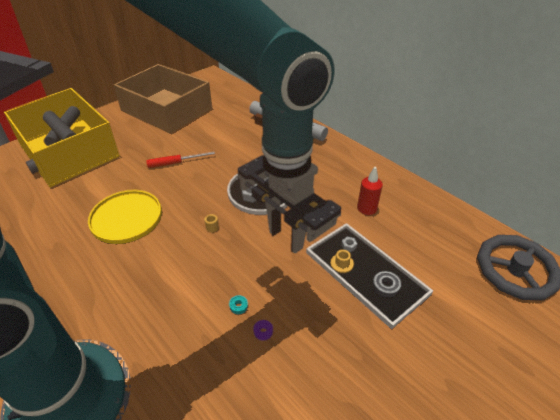

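The side view shows the long tray holding the nut (349,243), the bush (342,261) and the large bearing (387,283). The sleeve (211,223), bottle (370,192) and screwdriver (180,159) are where they were. All five parts measure flat at the right height (the dish parts in the top view only). The arm is clear, so I'm handing in.

```bash
python3 -c "
from plant import env; print(env.sign_off())"
```

```text
the job is handed in; nothing more can be done
None
```

I placed all five parts flat in their trays, left the sleeve, bottle and screwdriver where they stood, and handed the job in after about 30 s of robot time; the sign-off gave no verdict.

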